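Run the pipe tap to the bottom of a valve body

TASK

Set the orange T-handle wrench down gently over the square of the tap that stands in the clamped brass valve body. With the wrench, turn the tap half a turn clockwise (seen from above), back it off a quarter turn, then turn it clockwise again until you feel it come up firmly against the bottom, without forcing it. Let go and leave the wrench sitting fully down on the tap; do not touch the tap with the gripper and leave the oil bottle and the loose brass fitting alone.

Things in the scene. Friction and masses are not known exactly. Their poses are not given: they have to be found in the camera images.
- wrench_grip (a point): loose orange T-handle socket wrench, 0.25 kg, standing upright on the table on its mouth, 80 mm tall. This point is the centre of its orange handle bar, 68 mm above the mouth. The bar is 120 mm long along this point's x, 18 mm wide along y (grasp here) and 24 mm tall, with flat sides. Below it come a 20 mm stem and a steel socket, 34 mm square outside and 40 mm tall
- wrench_mouth (a point): centre of the wrench's open underside; z up. The socket is a square hole, 22 mm across, sides along this point's x and y, 34 mm deep. It fits on the tap's square at any of four quarter turns, with about 0.1 rad of play either way
- tap_seat (a point): centre of the upper face of the tap's steel collar (54 mm across, 117 mm above the table), where the wrench's mouth rests when fully down. On it stands the tap's square, 20 mm across, 26 mm tall, sides along this point's x and y, with a 5 mm cone on top. z up; turns with the tap: its yaw falls as the tap is turned clockwise (seen from above)
- tap_mark (a point): red dot on the collar's upper face near its rim, 23.5 mm from the tap's axis along tap_seat's x; goes round with the tap
- screw (a joint): how far the tap is screwed in (rad), growing as it is turned clockwise seen from above: 0 to 0.6 at the start, 5.0 when it bottoms. It stays where it is left
- tap: the tap as a whole, upright in the valve body; point on its axis, 22 mm below the collar's top. It turns against a steady drag of 0.12 N m either way. Once bottomed it only gives springily, the load rising by 1.5 N m per rad of further turning: firmly home is when it takes 0.3 to 0.4 N m; about 0.6 N m overloads it, and so does a push of 50 N
- vise: fixed blue bench vise, 170 mm (its x) by 100 mm, jaws 80 mm tall, holding the brass valve body (upper face at 95 mm, 42 mm across); origin at the centre of its underside, right below the tap's axis. Two brass ports stick out along its y to 59 mm; the vise screw and its bar stick out along -x to 103 mm
- oil_mid (a point): yellow oil bottle with red cap, 48 mm across, 105 mm tall, loose; point at mid height
- fitting_mid (a point): loose turned brass fitting, 48 mm across, 56 mm tall; point at mid height
Things that resemble listed ones, but are neither listed nor needed, are in the scene too. There is more than one size of the part that bears wrench_grip; the job needs the middle-sized. Of the things shaped like the vise, the blue one is meant.

How it is judged (in metres and radians):
On the way, in this order (a step that is already met when the one before it is completed fails the run):
1. the wrench sits fully down on the tap's square, the tap not yet turned (z of wrench_mouth in the frame of tap_seat below 0.004 m and horizontal distance between wrench_mouth and tap_seat below 0.004 m and angle between wrench_mouth's own z axis and vertical below 0.08 rad and distance of tap_mark from where it was at the start of the episode below 0.02 m), for 0.2 s.
2. tap turned half a turn forward, to within about 0.57 rad (its red dot stands opposite its start) (distance of tap_mark from where it was at the start of the episode above 0.0451 m and z of wrench_mouth in the frame of tap_seat below 0.004 m and horizontal distance between wrench_mouth and tap_seat below 0.004 m and angle between wrench_mouth's own z axis and vertical below 0.08 rad).
3. tap backed off by about a quarter turn, to 2.05 rad or less from its start (the dot within 40.2 mm of its start); running on past 4.23 rad instead uses this step up and fails the next (distance of tap_mark from where it was at the start of the episode below 0.0402 m).
4. tap turned forward again, past 4.0 rad on its joint (value of joint screw above 4 rad).
5. tap leaned firmly against its bottom (over 4.85 rad on its joint, with over 20 N between wrench and tap) (value of joint screw above 4.85 rad and contact force between wrench and tap above 20 N), for 0.1 s.
At the end, for the whole second after the job is handed in: the tap is bottomed (4.85 rad or more on its joint, of 5.0), the wrench released, at rest and fully down on the tap: mouth within 4 mm of the collar in height and 4 mm of the axis sideways, upright within 0.08 rad (value of joint screw above 4.85 rad and z of wrench_mouth in the frame of tap_seat below 0.004 m and horizontal distance between wrench_mouth and tap_seat below 0.004 m and angle between wrench_mouth's own z axis and vertical below 0.08 rad and linear speed of wrench below 0.02 m/s); the robot touches nothing.
It fails at once if tap overloaded: more than 50 N between wrench and tap (pressed, pushed sideways or wrung against the stop) (contact force between wrench and tap above 50 N).
It fails at once if gripper touches the tap itself (contact force between the fingers and tap above 2 N).
It fails at once if vise hit by the robot (contact force between the fingers and vise above 10 N).
It fails at once if oil bottle or fitting moved by more than 15 mm (distance of any of oil_mid, fitting_mid from where it was at the start of the episode above 0.015 m).
It also fails if it takes over 72 s, if anything falls off the work surface, if the arm or the gripper's body presses on something with over 40 N, if the wrist force passes 120 N, or if a joint passes its speed limit or range.

ROBOT

A 6-joint arm with a two-finger parallel gripper is mounted at the origin on the work surface. World frame = base frame: x ahead of the robot, y to its left, z up, the work surface at z = 0. Lengths are in m, angles in degrees, forces in N, time in s.
With the tool pointing down it reaches from about 0.325 to 0.775 m from the base axis. Payload 5.5 kg.
Tool frame: the origin (TCP) lies at the centre of the arm's flange, where the gripper is bolted on; the fingertips stand 182 mm ahead of it and the grasp point (between the pads) lies 163 mm ahead of it; z points along the fingers, y is the direction in which the jaws open and shut (so a half turn about z gives the same grasp; the last joint's range is limited). The gripper opens to 88 mm and grips with 3 to 60 N. Pads are 20 mm wide; open, the fingers measure 115 mm over their backs; the gripper's body (75 mm by 178 mm) begins 61 mm behind the grasp point.
Start: joints at [60.12, 5.22, 70.514, -0, 104.267, -3.249], TCP at [0.269, 0.536, 0.405] pointing down, gripper open.
Joint ranges: [-164.24, 164.24], [-49.07, 125.15], [9.68, 141.18], [-86.29, 266.29], [3.28, 154.24], [-151.56, 151.56]. Speed limits (degrees/s): [147.25, 147.25, 172.46, 180, 180, 180].

INTERFACE

Orientations are given as [roll, pitch, yaw] about the fixed x, y, z axes, in that order (R = Rz(yaw) Ry(pitch) Rx(roll)).
In Python, from station import r gives the robot as it stands. The module is installed in compiled form; this text tells all that it offers. Calls block until the motion is done:
- r.reach(position, orientation): joint-space move of the TCP to a pose.
- r.servo_line(position, rotation=None, speed=0.15): straight line of the TCP; rotation=None keeps the orientation; speed is the mean speed in m/s.
- r.move_joints(angles): joint-space move.
- r.let_go() and r.grab(squeeze=None): open the fingers fully, or close them until they stop; squeeze is the grip in N (None keeps the last).
- r.wait(seconds).
- r.inverse_kinematics(position, orientation): joint angles nearest the present ones, or None.
- r.sense(): the state.
- r.snapshot(name): name is "scene" or "top"; returns a dict with "frame" (400x640x3 uint8, red, green, blue), "fx", "fy", "cx", "cy" (pixels), "R" (3x3) and "t" (3): a world point X has camera coordinates R X + t. Camera axes: x right, y down, z forward; pixel columns grow to the right and rows downward; lengths in m; the calibration is good to about 2 mm. A picture is of the moment at which its call begins. There is no depth.
A pose or a line that the arm cannot do raises r.IKError and nothing moves.
- r.hand_in(): hands the job in, once; it reports no verdict.
The state is a dict: "clock": time; "joints": joint angles; "joint_vel": joint speeds; "joint_torque": joint torques, N m; "tcp_pos": TCP position; "orientation": TCP orientation; "contact_force": force on the tool from outside, world axes, zero at the start; "torque": the same for the moment, N m; "opening": finger opening in m.
Only numpy, scipy, OpenCV 4.12 (cv2) and the standard library are available. Lean on these libraries where they do the work, as an engineer would, in place of code of your own. Each camera call takes 0.05 s, during which the arm holds its last target. There are 200 camera calls.

## Working session

There is one attempt and no reset: what is moved stays moved. The work goes in short steps, each a Python script; the robot and the scene stay as the last script left them, time stands still between calls to the robot, and variables do not carry over. Pictures are saved under pics/ and viewed, on a budget of 10 in all, crops included, one or two more only if the job needs it, and the job is handed in when it is done.

```bash
mkdir -p pics
python3 - <<'E'
from station import r
import cv2,numpy as np,pickle
d={}
for n in("scene","top"):
    s=r.snapshot(n);d[n]=s
    cv2.imwrite(f"pics/{n}0.png",cv2.cvtColor(s["frame"],cv2.COLOR_RGB2BGR))
    print(n,s["fx"],s["cx"],s["cy"],"cam",-np.array(s["R"]).T@s["t"]);print(np.round(s["R"],3))
pickle.dump(d,open("d0.pkl","wb"))
s=r.sense();print(s)
E
```

```text
scene 371.088640797873 320.54791184628994 198.5245828737846 cam [1.11461759 0.23012626 0.54439875]
[[-0.204  0.979 -0.001]
 [ 0.553  0.115 -0.825]
 [-0.808 -0.169 -0.565]]
top 408.59829912921913 316.5770394927188 196.17732217480645 cam [0.44575404 0.07714548 1.05139855]
[[ 0.006 -1.     0.005]
 [-0.997 -0.007 -0.078]
 [ 0.078 -0.005 -0.997]]
{'clock': 0.1, 'joints': array([ 6.01198153e+01,  5.25913173e+00,  7.05753906e+01,  1.74170386e-03,
        1.04266384e+02, -3.24879376e+00]), 'joint_vel': array([ 0.0055627 , -0.06212037, -0.16305193,  0.09337159, -0.04240101,
        0.02960374]), 'joint_torque': array([ 3.27773865e-03, -4.47856665e+01, -4.07572818e+01,  7.00422633e-02,
        2.83584074e-02, -1.01977810e-04]), 'tcp_pos': array([0.26897441, 0.53639264, 0.4036121 ]), 'orientation': array([-1.79899352e+02, -7.40455315e-03,  1.53369030e+02]), 'contact_force': array([-0.65374189, -0.11476384, -0.86227041]), 'torque': array([ 0.04449456, -0.01298631, -0.02371244]), 'opening': 0.0875881616022207}
```

View pics/scene0.png

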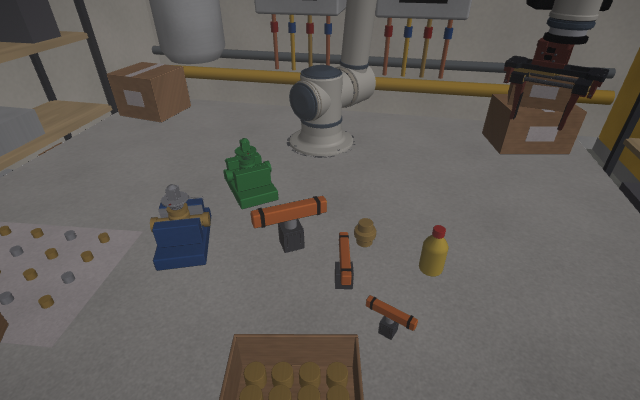

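View pics/top0.png

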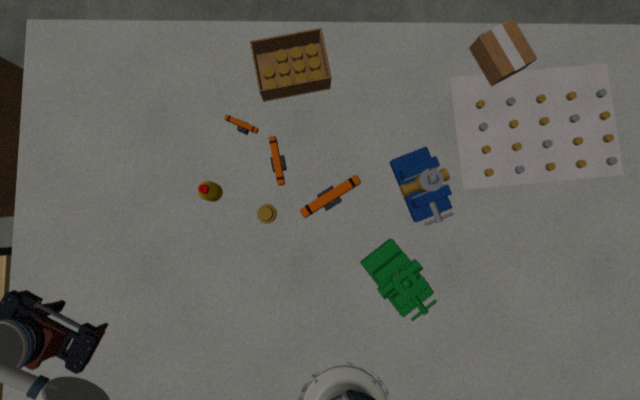

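The scene view shows the blue vise with the tap at about (177,205) and three orange wrenches: large (290,212), middle (345,258) and small (390,313). In the top view these are the tap at (432,180), and the wrenches at (331,197), (277,160) and (241,124). The middle one is about 49 px long, or about 0.117 m, which matches the 120 mm wrench.

```bash
cat > h.py <<'E'
import cv2,numpy as np
from scipy.optimize import least_squares
def ray(s,uv):
    R=np.array(s["R"]);c=-R.T@np.array(s["t"])
    d=R.T@np.array([(uv[0]-s["cx"])/s["fx"],(uv[1]-s["cy"])/s["fy"],1.]);return c,d/np.linalg.norm(d)
def plane(s,uv,z):
    c,d=ray(s,uv);return c+d*(z-c[2])/d[2]
def tri(a,ua,b,ub):
    c1,d1=ray(a,ua);c2,d2=ray(b,ub)
    k=np.linalg.lstsq(np.c_[d1,-d2],c2-c1,rcond=None)[0]
    p,q=c1+k[0]*d1,c2+k[1]*d2;return (p+q)/2,np.linalg.norm(p-q)
def mask(s,lo,hi):
    return cv2.inRange(cv2.cvtColor(s["frame"],cv2.COLOR_RGB2HSV),lo,hi)
def blobs(m,amin):
    n,l,st,c=cv2.connectedComponentsWithStats(m);return [(i,st[i],c[i],l==i) for i in range(1,n) if st[i][4]>=amin]
E
python3 - <<'E'
from h import *;import pickle
d=pickle.load(open("d0.pkl","rb"));T,S=d["top"],d["scene"]
for n,s in d.items():
    m=mask(s,(5,170,120),(13,255,255));m=cv2.morphologyEx(m,cv2.MORPH_CLOSE,np.ones((5,5)))
    for i,st,c,l in blobs(m,60):
        ys,xs=np.nonzero(l);print(n,st,c.round(1),cv2.minAreaRect(np.c_[xs,ys].astype(np.float32)))
    x,y=(430,180) if n=="top" else (180,212)
    cr=s["frame"][y-35:y+35,x-37:x+37]
    cv2.imwrite(f"c_{n}.png",cv2.cvtColor(cr,cv2.COLOR_RGB2BGR))
    m=mask(s,(0,120,60),(4,255,255))|mask(s,(174,120,60),(179,255,255))
    for i,st,c,l in blobs(m,1): print(" red",st,c.round(1))
a=[cv2.resize(cv2.imread(f"c_{n}.png"),(390,370),interpolation=cv2.INTER_CUBIC) for n in("top","scene")]
cv2.imwrite("pics/tap0.png",np.clip(np.hstack(a)*1.6,0,255).astype(np.uint8))
E
```

```text
scene [265 203  51  22 399] [285.1 213.3] ((290.65380859375, 213.2692413330078), (12.159199714660645, 51.774662017822266), 78.69007110595703)
 red [272  22   6  11  60] [274.5  26.7]
 red [307  23   7  11  54] [310.   28.2]
 red [386  26   7  11  62] [389.   30.8]
 red [426  27   7  11  57] [428.9  32.1]
 red [569  45   4   4   6] [570.5  46.2]
 red [525  82   1   1   1] [525.  82.]
 red [595  89   1   1   1] [595.  89.]
 red [169 204   2   1   2] [169.5 204. ]
 red [433 225  13  13 135] [438.8 231.2]
top [230 118  22  11  75] [240.9 123. ] ((240.55740356445312, 122.86886596679688), (23.24748992919922, 3.435589551925659), 23.629377365112305)
top [269 136  14  48 259] [275.6 160.2] ((275.536376953125, 159.5891571044922), (47.287384033203125, 5.892037868499756), 79.11447143554688)
top [300 175  59  41 457] [328.3 195.7] ((329.2338562011719, 195.372802734375), (7.922539710998535, 65.93812561035156), 57.893741607666016)
 red [430 169   1   1   1] [430. 169.]
 red [198 185  10   8  62] [202.9 188.5]
 red [ 47 334   1   1   1] [ 47. 334.]
 red [ 34 363   1   1   1] [ 34. 363.]
```

View pics/tap0.png

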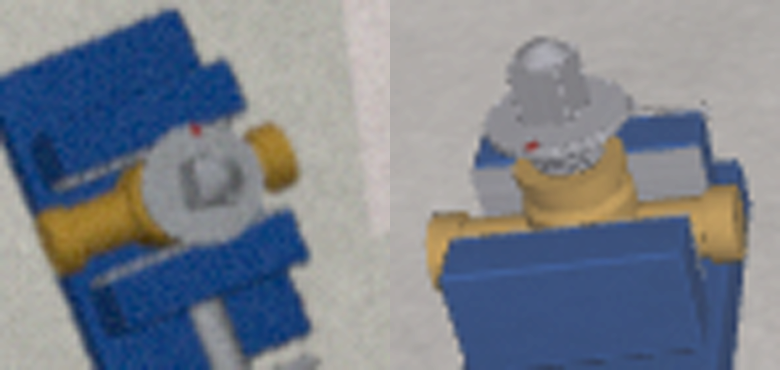

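The tap crop shows the collar centred at about (431.2,179.3) in the top view, with its red dot at (430.0,169.4). In the scene view the collar is at about (174.7,198.3), with the dot at (169.5,204). Next I'll triangulate these and measure the wrench.

Run:
```python
from h import *;import pickle
d=pickle.load(open("d0.pkl","rb"));T,S=d["top"],d["scene"]
C,e=tri(T,(431.2,179.3),S,(174.7,198.3));M,e2=tri(T,(430,169.4),S,(169.5,204))
print("collar",C.round(4),e,"mark",M.round(4),e2,np.linalg.norm((M-C)[:2]),np.degrees(np.arctan2(*(M-C)[1::-1])))
c,m=plane(T,(431.2,179.3),.117),plane(T,(430,169.4),.117);print(c,m,np.degrees(np.arctan2(*(m-c)[1::-1])))
# wrench: mask incl black bands
for n,s,(x0,x1,y0,y1) in (("top",T,(255,300,125,195)),("scene",S,(325,366,225,292))):
    m=mask(s,(3,150,70),(14,255,255));z=np.zeros_like(m);z[y0:y1,x0:x1]=m[y0:y1,x0:x1]
    ys,xs=np.nonzero(z);print(n,len(xs),xs.min(),xs.max(),ys.min(),ys.max())
    print(cv2.boxPoints(cv2.minAreaRect(np.c_[xs,ys].astype(np.float32))).round(1).tolist())
    if n=="top":
        P=np.array([plane(T,(u,v),.08)[:2] for u,v in cv2.boxPoints(cv2.minAreaRect(np.c_[xs,ys].astype(np.float32)))]);print(P.round(4),P.mean(0))
a=[cv2.resize(cv2.cvtColor(f,cv2.COLOR_RGB2BGR),(390,560),interpolation=cv2.INTER_CUBIC) for f in(T["frame"][125:195,253:302],S["frame"][225:295,322:371])]
cv2.imwrite("pics/wr0.png",np.clip(np.hstack(a)*1.6,0,255).astype(np.uint8))
```

```text
collar [ 0.5599 -0.192   0.1144] 6.464975985736347e-05 mark [ 0.5829 -0.1894  0.1163] 0.0006693779307522389 0.023097463789150573 6.481976608565922
[ 0.55963419 -0.19128298  0.117     ] [ 0.5826226  -0.18887045  0.117     ] 5.991022289587226
top 327 255 283 127 184
[[253.1999969482422, 127.80000305175781], [268.1000061035156, 121.19999694824219], [293.29998779296875, 178.5], [278.29998779296875, 185.0]]
[[0.6863 0.2266]
 [0.7027 0.1909]
 [0.5639 0.1285]
 [0.5478 0.164 ]] [0.62518752 0.17749164]
scene 405 340 351 232 284
[[339.5, 232.0], [348.79998779296875, 231.60000610351562], [351.3999938964844, 283.8999938964844], [342.0, 284.3999938964844]]
```

View pics/wr0.png

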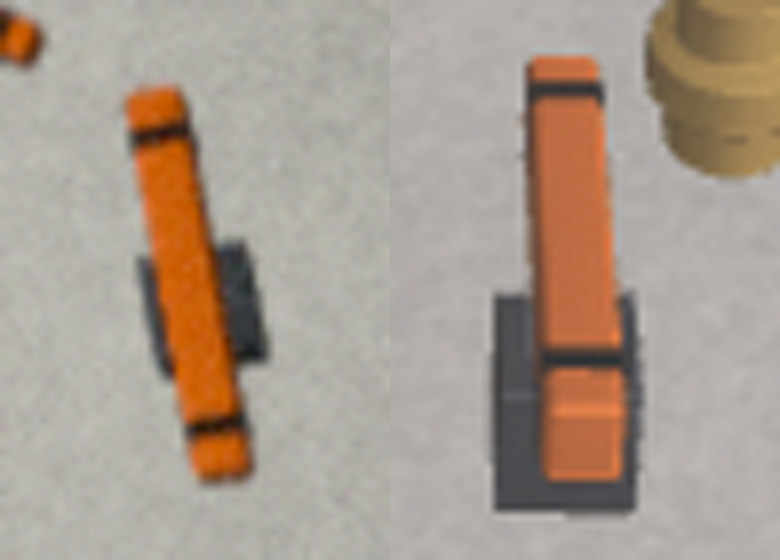

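The crop shows the middle wrench's bar. In the top view the top face runs from crop (156,92) to (223,476), and in the scene view from (564,58) to (584,404). Next I'll triangulate the corners of that face.

Run:
```python
from h import *;import pickle
from station import r
d=pickle.load(open("d0.pkl","rb"));T,S=d["top"],d["scene"]
tc=np.array([(248,468),(193,476),(129,96),(182,91)],float);sc=np.array([(530,58),(598,58),(624,403),(545,405)],float)
tp=np.c_[253+tc[:,0]/7.96-.5,125+tc[:,1]/8-.5];sp=np.c_[322+(sc[:,0]-390)/7.96-.5,225+sc[:,1]/8-.5]
P=np.array([tri(T,a,S,b)[0] for a,b in zip(tp,sp)]);print(P.round(4),P.mean(0).round(4),[round(tri(T,a,S,b)[1],4) for a,b in zip(tp,sp)])
Q=np.array([plane(T,a,.08) for a in tp]);print(Q.round(4),Q.mean(0).round(4))
v=(P[2]+P[3]-P[0]-P[1])/2;w=(Q[2]+Q[3]-Q[0]-Q[1])/2
print(np.linalg.norm(v),np.degrees(np.arctan2(v[1],v[0])),np.linalg.norm(w),np.degrees(np.arctan2(w[1],w[0])))
print(r.inverse_kinematics([.553,.17,.35],[180,0,10]),r.inverse_kinematics([.56,-.191,.4],[180,0,187]),r.inverse_kinematics([.56,-.191,.4],[180,0,-80]))
```

```text
[[0.5532 0.1507 0.0777]
 [0.5506 0.1672 0.0784]
 [0.6654 0.1888 0.0798]
 [0.6675 0.1725 0.0779]] [0.6092 0.1698 0.0784] [np.float64(0.0016), np.float64(0.0015), np.float64(0.0), np.float64(0.0008)]
[[0.5528 0.1513 0.08  ]
 [0.5503 0.1678 0.08  ]
 [0.6653 0.1888 0.08  ]
 [0.667  0.1727 0.08  ]] [0.6089 0.1702 0.08  ]
0.11655052770890187 10.731424791704333 0.11649817856354916 10.475112817362392
[ 1.37190335e+01  1.66561632e+00  7.97347442e+01 -2.54444375e-14
  9.85996394e+01  9.37190335e+01] [ -22.12729265    3.87137092   72.4019617     0.          103.72666737
 -119.12729265] [-2.21272926e+01  3.87137092e+00  7.24019617e+01 -2.54444375e-14
  1.03726667e+02  1.47872707e+02]
```

Run:
```python
from station import r
from h import *
O=[180,0,190.5]
r.reach([.609,.170,.33],O)
r.servo_line([.609,.170,.231])
r.grab(20);print(r.sense()["opening"],r.sense()["contact_force"])
r.servo_line([.609,.170,.38],speed=.1)
s=r.sense();print(s["opening"],s["contact_force"],s["torque"])
r.reach([.560,-.1915,.40],[180,0,186.2])
r.wait(.5);s=r.sense();print(s["clock"],s["tcp_pos"],s["orientation"],s["contact_force"],s["torque"],s["joints"])
import pickle;d={}
im=[]
for n,(x,y) in (("top",(432,180)),("scene",(177,180))):
    q=r.snapshot(n);d[n]=q;f=q["frame"][y-40:y+40,x-40:x+40]
    im.append(cv2.resize(cv2.cvtColor(f,cv2.COLOR_RGB2BGR),(390,390),interpolation=cv2.INTER_CUBIC))
cv2.imwrite("pics/above.png",np.clip(np.hstack(im)*1.6,0,255).astype(np.uint8));pickle.dump(d,open("d1.pkl","wb"))
```

```text
0.019300499846676474 [0.0385992  1.26966126 0.15441264]
0.018972842637727635 [ 1.25057517  0.16110612 -3.10765187] [ 0.04194919  0.02239333 -0.03480008]
7.3167 [ 0.56008682 -0.19132472  0.39999313] [-1.79997671e+02  6.09394658e-04 -1.73783381e+02] [ 0.0652108   0.41358833 -2.43051533] [ 0.02456434  0.02135496 -0.03593463] [-2.21527908e+01  3.89961419e+00  7.23731538e+01 -1.81138326e-03
  1.03725589e+02 -1.18369840e+02]
```

View pics/above.png

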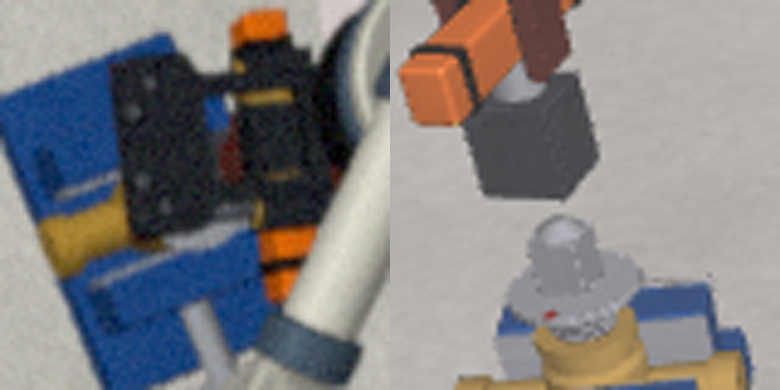

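The right half (scene) shows the wrench held level above the tap, with mouth corners at crop (482,193), (564,200) and (598,158) and the tap cone at (568,228). The left half (top) shows the bar under the gripper, from crop (258,13) to (293,290). Next I'll compare the mouth with the tap axis.

Run:
```python
from h import *;import pickle
d=pickle.load(open("d1.pkl","rb"));T,S=d["top"],d["scene"]
q=lambda u,v,right=0:((432 if not right else 177)-40+(u-390*right)/4.875-.5,140+v/4.875-.5)
k=[plane(S,q(u,v,1),.169) for u,v in((482,193),(564,200),(598,158))]
print(np.round(k,4),"mouth c",((k[0]+k[2])/2).round(4),[np.linalg.norm(k[1]-k[i]).round(4) for i in(0,2)])
v=k[0]-k[1];print("edge",np.degrees(np.arctan2(v[1],v[0])))
e=[plane(T,q(258,13),.249),plane(T,q(293,290),.249)];print(np.round(e,4),np.mean(e,0),np.linalg.norm(e[0]-e[1]))
print("collar in scene at .117",plane(S,(174.7,198.3),.117), "square top?",plane(S,q(568,238,1),.143))
# tap square axis from scene: cone tip
print("tip scene",plane(S,q(565,222,1),.148))
```

```text
[[ 0.5776 -0.2096  0.169 ]
 [ 0.5758 -0.1748  0.169 ]
 [ 0.5431 -0.1785  0.169 ]] mouth c [ 0.5603 -0.194   0.169 ] [np.float64(0.0348), np.float64(0.033)]
edge -87.08004557737343
[[ 0.6182 -0.1809  0.249 ]
 [ 0.5047 -0.193   0.249 ]] [ 0.56148984 -0.18699223  0.249     ] 0.11413748270907664
collar in scene at .117 [ 0.5632301  -0.18943908  0.117     ] square top? [ 0.56523123 -0.18563132  0.143     ]
tip scene [ 0.56128986 -0.18801291  0.148     ]
```

Run:
```python
from h import *;import pickle
S=pickle.load(open("d1.pkl","rb"))["scene"]
f=S["frame"][160:212,145:205];f=cv2.resize(cv2.cvtColor(f,cv2.COLOR_RGB2BGR),None,fx=11,fy=11,interpolation=cv2.INTER_CUBIC)
cv2.imwrite("pics/z1.png",np.clip(f*1.7,0,255).astype(np.uint8))
pr=lambda X:(lambda c:(S["fx"]*c[0]/c[2]+S["cx"],S["fy"]*c[1]/c[2]+S["cy"]))(np.array(S["R"])@X+S["t"])
for n,X in dict(tip=(.56,-.1913,.148),collar=(.56,-.1913,.117),mouth=(.56,-.1913,.169)).items():
    u,v=pr(np.array(X));print(n,((u-145+.5)*11,(v-160+.5)*11))
```

```text
tip (np.float64(294.1432708458418), np.float64(275.25391926748216))
collar (np.float64(332.1266093876602), np.float64(416.07481434179635))
mouth (np.float64(267.3787942486447), np.float64(176.02626589879958))
```

View pics/z1.png

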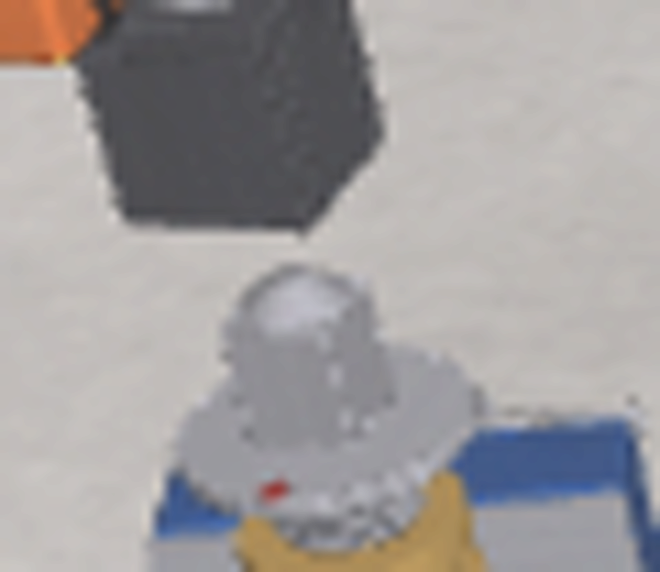

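The zoom shows the mouth centred at about (252,178) in the crop, against (267,176) predicted from the TCP. The collar is at about (330,422), against a prediction of (332,416). That leaves a y discrepancy of 1–3 mm, which the cone can take up, so I'll split it (y = -0.190) and feel my way down.

```bash
cat > down.py <<'E'
from station import r
import numpy as np
def state(): 
    r.wait(.04); s=r.sense(); return s
def descend(x,y,z,f0,zend=.348,step=.002,lim=10,gain=.0,log=True):
    """step down; lateral compliance: move with felt force; stop at vertical force lim"""
    while z>zend+1e-6:
        z=max(z-step,zend); r.servo_line([x,y,z],speed=.03); s=state(); f=s["contact_force"]-f0
        if log: print(round(z,4),round(x,4),round(y,4),f.round(1),(s["torque"]).round(2))
        if np.hypot(f[0],f[1])>2: x+=np.clip(gain*f[0],-.001,.001); y+=np.clip(gain*f[1],-.001,.001)
        if f[2]>lim: break
    return x,y,z
E
python3 - <<'E'
from down import *
x,y=.560,-.190
r.servo_line([x,y,.384],speed=.06);r.wait(.3);f0=r.sense()["contact_force"];print(f0)
print(descend(x,y,.384,f0,gain=.0002,lim=8),r.sense()["clock"],r.sense()["tcp_pos"])
E
```

```text
[-0.04939214 -0.67960116 -3.59626802]
0.382 0.56 -0.19 [-0.5  0.6  1. ] [ 0.03 -0.04  0.05]
0.38 0.56 -0.19 [1.  1.  0.4] [ 0.1  -0.01 -0.08]
0.378 0.56 -0.19 [-0.1  0.7 -0.4] [0.06 0.04 0.01]
0.376 0.56 -0.19 [0.3 1.4 1.3] [ 0.06 -0.06  0.06]
0.374 0.56 -0.19 [1.  0.7 1. ] [ 0.07 -0.    0.  ]
0.372 0.56 -0.19 [0.3 1.4 0.9] [-0.12 -0.04  0.03]
0.37 0.56 -0.19 [0.4 0.3 0.7] [-0.1  -0.05 -0.02]
0.368 0.56 -0.19 [ 0.  -0.5  0.4] [-0.11 -0.07  0.  ]
0.366 0.56 -0.19 [-0.5  0.4 -0.5] [-0.15 -0.01 -0.01]
0.364 0.56 -0.19 [ 0.6 -0.9  0.3] [-0.14 -0.03  0.02]
0.362 0.56 -0.19 [ 0.2 -0.6  0.3] [-0.17 -0.05  0.02]
0.36 0.56 -0.19 [1.1 0.  0.6] [-0.13  0.04  0.03]
0.358 0.56 -0.19 [0.1 0.4 0.2] [-0.14 -0.06  0.04]
0.356 0.56 -0.19 [-0.1 -0.3  0.5] [-0.16 -0.02  0.  ]
0.354 0.56 -0.19 [ 0.8 -0.5  0.1] [-0.16  0.02 -0.01]
0.352 0.56 -0.19 [ 0.3 -0.7 -0. ] [-0.16 -0.01  0.02]
0.35 0.56 -0.19 [-0.3  0.2  0.7] [-0.16 -0.01  0.04]
0.348 0.56 -0.19 [ 0.5 -0.6  0.1] [-0.18 -0.04 -0.02]
(0.56, -0.19, 0.348) 13.3833 [ 0.56000742 -0.19001624  0.34794546]
```

Run:
```python
from down import *
f0=np.array([0,-.7,-3.4])
x,y,z=descend(.560,-.190,.348,f0,zend=.341,step=.001,lim=5)
r.let_go();r.wait(.2);s=r.sense();print(s["contact_force"],s["torque"],s["clock"])
from h import *
im=[]
for n,(x,y) in (("top",(432,180)),("scene",(177,190))):
    q=r.snapshot(n);f=q["frame"][y-40:y+40,x-40:x+40]
    im.append(cv2.resize(cv2.cvtColor(f,cv2.COLOR_RGB2BGR),(390,390),interpolation=cv2.INTER_CUBIC))
cv2.imwrite("pics/seat.png",np.clip(np.hstack(im)*1.6,0,255).astype(np.uint8))
```

```text
0.347 0.56 -0.19 [-2.   0.6  4.3] [-0.09  0.19 -0.03]
0.346 0.56 -0.19 [-3.3 -0.2 11.3] [0.03 0.44 0.02]
[-0.05911026  0.84977653 -0.55357334] [ 0.05786086 -0.01776155  0.01863615] 15.3083
```

View pics/seat.png

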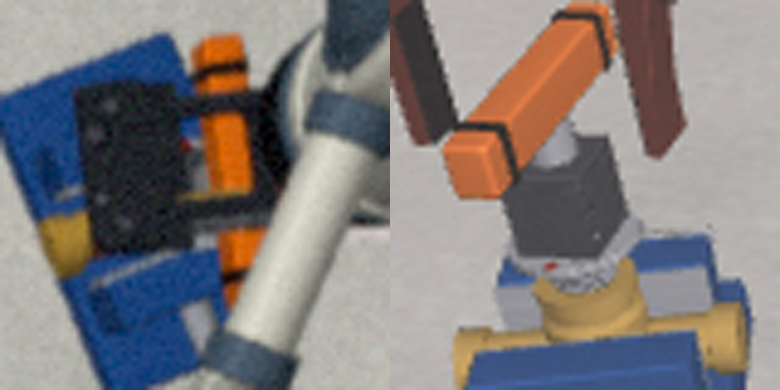

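The wrench is seated: in the scene crop the socket sits on the collar around (570,250) and the dot is unmoved at (550,267). I'll regrip, null the side load, and then turn with side-force compliance.

```bash
cat > turn.py <<'E'
from station import r
import numpy as np,json
Z=.347
def turn(c,yaw,target,f0,step=4.,stop=None,gain=.00005,every=4,avg=1):
    """rotate tool about c to yaw target in small steps, easing c along felt side force"""
    k=0;sg=np.sign(target-yaw);h=[]
    while abs(target-yaw)>1e-6:
        yaw+=sg*min(step,abs(target-yaw)); r.reach([c[0],c[1],Z],[180,0,yaw])
        q=[]
        for _ in range(avg): r.wait(.03);s=r.sense();q.append(np.r_[s["contact_force"]-f0,s["torque"][2]])
        f=np.mean(q,0); l=f[:2].copy(); n=np.hypot(*l)
        if n>1.5: c=c+np.clip(gain*l,-.0003,.0003)
        if k%every==0: print(round(yaw,1),f.round(2),(c*1e3).round(2),round(s["clock"],1))
        k+=1
        if n>18 or abs(f[2])>18: print("HIGH",f);break
        if stop and f[3]>stop: print("STOP",yaw,f);break
    return c,yaw
E
python3 - <<'E'
from turn import *
r.servo_line([.56,-.19,Z],speed=.05);r.wait(.1)
f0=r.sense()["contact_force"]
r.grab(40);r.wait(.2);s=r.sense();print(f0,s["contact_force"],s["torque"],s["opening"])
c,yaw=turn(np.array([.56,-.19]),186.2,160,np.array([0,0,0]),every=1)
np.save("c.npy",np.r_[c,yaw])
E
```

```text
[-0.66918308 -0.9122216   0.33433192] [-0.25644359 -0.28357865  0.48182764] [ 0.01174952  0.01208703 -0.00254986] 0.018713934968822322
182.2 [-0.06 -0.99  0.7   0.06] [ 560. -190.] 17.3
178.2 [-2.63 -2.1  -0.04  0.09] [ 559.87 -190.11] 17.6
174.2 [-2.14 -3.55 -0.13  0.1 ] [ 559.76 -190.28] 17.9
170.2 [-3.   -2.93  0.66  0.08] [ 559.61 -190.43] 18.2
166.2 [-2.74 -2.21 -0.17  0.08] [ 559.47 -190.54] 18.5
162.2 [-2.59 -0.61  1.39  0.11] [ 559.35 -190.57] 18.7
160.0 [-0.72 -0.46  0.04  0.05] [ 559.35 -190.57] 19.0
```

Run:
```python
from turn import *
x,y,yaw=np.load("c.npy")
c,yaw=turn(np.array([x,y]),yaw,8,np.zeros(3),step=7,every=2)
np.save("c.npy",np.r_[c,yaw])
from h import *
S=r.snapshot("scene");f=S["frame"][155:233,135:213]
cv2.imwrite("pics/half.png",np.clip(cv2.resize(cv2.cvtColor(f,cv2.COLOR_RGB2BGR),None,fx=7,fy=7,interpolation=cv2.INTER_CUBIC)*1.6,0,255).astype(np.uint8))
```

```text
153.0 [-1.41  1.63  0.5   0.09] [ 559.27 -190.49] 19.3
139.0 [2.33 3.44 0.23 0.09] [ 559.43 -190.25] 19.9
125.0 [ 2.74  3.62 -0.28  0.06] [ 559.72 -189.88] 20.4
111.0 [ 3.13  3.98 -0.01  0.11] [ 560.02 -189.47] 21.0
97.0 [ 4.14  2.36 -0.67  0.12] [ 560.42 -189.21] 21.6
83.0 [4.93 3.15 0.01 0.12] [ 560.85 -188.93] 22.1
69.0 [ 4.07  1.5  -1.31  0.12] [ 561.3  -188.75] 22.7
55.0 [ 5.6   0.15 -1.48  0.14] [ 561.86 -188.69] 23.3
41.0 [ 4.73 -1.72 -0.52  0.16] [ 562.34 -188.84] 23.8
27.0 [ 5.09 -3.23 -1.42  0.14] [ 562.83 -189.09] 24.4
13.0 [ 3.48 -3.85  0.26  0.08] [ 563.18 -189.42] 25.0
```

View pics/half.png

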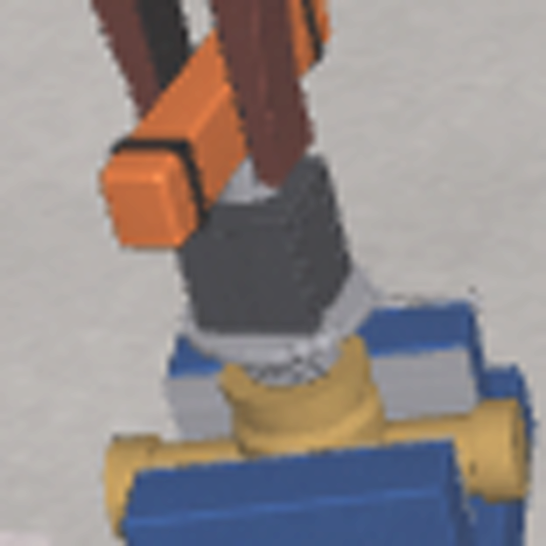

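At half turn the wrench is still seated, and the dot has gone round behind the socket at about (350,280). Next: back off a quarter turn plus the play, turn forward again to yaw 8, then regrip half a turn round.

Run:
```python
from turn import *
x,y,yaw=np.load("c.npy");c=np.array([x,y])
c,yaw=turn(c,yaw,106,np.zeros(3),step=7,every=2)
r.wait(.2);print("backed")
c,yaw=turn(c,yaw,8,np.zeros(3),step=7,every=2)
np.save("c.npy",np.r_[c,yaw])
```

```text
15.0 [ 0.12 -3.43 -0.43  0.07] [ 563.26 -189.8 ] 25.6
29.0 [-1.26 -0.81  1.17 -0.01] [ 563.26 -189.8 ] 26.2
43.0 [-1.82  0.03  1.67 -0.12] [ 563.06 -189.83] 26.7
57.0 [-4.8   2.19  3.98 -0.11] [ 562.62 -189.63] 27.3
71.0 [-5.88  1.26  2.4  -0.14] [ 562.04 -189.45] 27.9
85.0 [-4.57  2.02  2.52 -0.1 ] [ 561.6  -189.27] 28.4
99.0 [-5.41  1.57  3.02 -0.12] [ 561.09 -189.08] 29.0
backed
99.0 [-1.68  0.58  1.62  0.01] [ 560.72 -189.01] 29.8
85.0 [ 2.47 -0.4  -0.29 -0.01] [ 560.84 -189.03] 30.3
71.0 [ 3.94 -0.83 -0.39  0.15] [ 561.28 -189.11] 30.9
57.0 [ 4.48 -1.55  0.25  0.13] [ 561.71 -189.23] 31.5
43.0 [ 4.05 -1.53 -1.16  0.17] [ 562.17 -189.4 ] 32.0
29.0 [ 4.43 -2.36 -1.    0.1 ] [ 562.63 -189.63] 32.6
15.0 [ 3.21 -4.78  0.36  0.09] [ 563.   -190.04] 33.2
```

The dead zone on reversing was larger than I'd assumed: about 25–29°, from play plus grip slack. My worst-case estimate of the back-off is close to the limit, and the screw is still below 4 rad, so I'll back off again further and measure the dot.

Run:
```python
from turn import *
from h import *
x,y,yaw=np.load("c.npy");c=np.array([x,y])
c,yaw=turn(c,yaw,120,np.zeros(3),step=8,every=5)
for n in("scene","top"):
    s=r.snapshot(n)
    m=mask(s,(0,110,50),(5,255,255))|mask(s,(174,110,50),(179,255,255))
    for i,st,q,l in blobs(m,1):
        p=plane(s,q,.117)
        if np.hypot(p[0]-.56,p[1]+.19)<.035: print(n,q,st[4],p.round(4),"dist from start",np.hypot(p[0]-.5828,p[1]+.189).round(4))
c,yaw=turn(c,yaw,8,np.zeros(3),step=8,every=5)
np.save("c.npy",np.r_[c,yaw])
```

```text
16.0 [ 0.43 -0.55  1.19 -0.01] [ 563.14 -190.29] 33.7
56.0 [-4.18  3.71  2.86 -0.08] [ 562.51 -189.78] 35.2
96.0 [-3.5   2.33  3.69 -0.15] [ 561.53 -188.97] 36.6
scene [162. 199.] 1 [ 0.5708 -0.2135  0.117 ] dist from start 0.0273
112.0 [-1.59  0.24  1.7  -0.02] [ 560.73 -188.71] 37.9
72.0 [ 5.26 -3.15  0.16  0.1 ] [ 561.37 -189.08] 39.4
32.0 [ 4.07 -3.4  -0.19  0.14] [ 562.54 -189.7 ] 40.8
```

The dot stood 27 mm from its start at back-off (limit 40.2 mm), so that step is confirmed. Next: regrip half a turn round and run to the stop.

Run:
```python
from turn import *
c=np.array([.5613,-.1897])
x,y,yaw=np.load("c.npy")
r.let_go();r.servo_line([x,y,.40],speed=.1)
r.reach([*c,.40],[180,0,188]);r.servo_line([*c,Z],speed=.1);r.wait(.15)
print(r.sense()["contact_force"],r.sense()["torque"],r.sense()["joints"][5])
r.grab(45);r.wait(.2);s=r.sense();print(s["contact_force"],s["torque"],s["opening"],s["clock"])
c,yaw=turn(c,188,124,np.zeros(3),step=7,every=2,stop=.21,gain=.00008)
np.save("c.npy",np.r_[c,yaw])
```

```text
[0.26622334 0.1779447  0.1905392 ] [0.05310835 0.04712165 0.01992378] -119.96018797780843
[-0.04815793 -3.81133327  0.02560845] [-0.97440754 -0.08434846  0.07940857] 0.01892908705554316 48.2833
181 [ 0.39 -4.44 -0.62  0.12] [ 561.33 -190.  ] 48.6
167 [ 1.42 -4.89  1.45  0.14] [ 561.48 -190.6 ] 49.1
153 [-0.55 -3.31  1.55  0.18] [ 561.46 -191.16] 49.7
139 [-0.37 -1.04  1.76  0.1 ] [ 561.41 -191.29] 50.3
125 [1.09 0.75 2.83 0.08] [ 561.41 -191.29] 50.8
```

Run:
```python
from turn import *
x,y,yaw=np.load("c.npy");c=np.array([x,y])
c,yaw=turn(c,yaw,56,np.zeros(3),step=4,every=3,stop=.22,gain=.00008,avg=1)
r.wait(.05);print(r.sense()["torque"][2])
np.save("c.npy",np.r_[c,yaw])
```

```text
120.0 [ 0.91 -0.63  2.23  0.11] [ 561.41 -191.29] 51.4
108.0 [0.33 1.38 3.3  0.06] [ 561.41 -191.29] 52.2
96.0 [0.42 0.68 2.37 0.17] [ 561.38 -191.17] 53.1
84.0 [ 0.09 -0.02  3.49  0.09] [ 561.38 -191.17] 54.0
72.0 [-0.97 -0.14  3.18  0.29] [ 561.38 -191.17] 54.8
STOP 72.0 [-0.96715461 -0.13966376  3.17658858  0.28850149]
0.3427148935022729
```

Run:
```python
from turn import *
x,y,yaw=np.load("c.npy")
def T():
    q=[]
    for _ in range(8): r.wait(.03);q.append(r.sense()["torque"][2])
    return np.mean(q)
t=T();print(yaw,t)
while t<.35 and yaw>62:
    yaw-=1; r.reach([x,y,Z],[180,0,yaw]); t=T();print(yaw,round(t,3))
r.wait(.3);s=r.sense();print(s["torque"],s["contact_force"],s["clock"],T())
np.save("c.npy",np.r_[x,y,yaw])
```

```text
72.0 0.27241204865638624
71.0 0.29
70.0 0.313
69.0 0.356
[-0.26250437  0.44386909  0.32407186] [-1.14706201 -0.48376197  3.92244874] 56.9667 0.34900395056114114
```

Run:
```python
from turn import *
from h import *
x,y,yaw=np.load("c.npy")
r.let_go();r.wait(.2);r.servo_line([x,y,.41],speed=.1)
r.servo_line([x-.1,y+.12,.45],speed=.2);r.wait(.3);print(r.sense()["clock"],r.sense()["contact_force"])
im=[]
for n,(a,b) in (("top",(432,180)),("scene",(177,190))):
    q=r.snapshot(n);f=q["frame"][b-40:b+40,a-40:a+40]
    im.append(cv2.resize(cv2.cvtColor(f,cv2.COLOR_RGB2BGR),(390,390),interpolation=cv2.INTER_CUBIC))
    m=mask(q,(0,110,50),(5,255,255))|mask(q,(174,110,50),(179,255,255))
    for i,st,k,l in blobs(m,1):
        p=plane(q,k,.117)
        if np.hypot(p[0]-.56,p[1]+.19)<.035: print(n,k,p.round(4))
cv2.imwrite("pics/end.png",np.clip(np.hstack(im)*1.6,0,255).astype(np.uint8))
```

```text
60.6167 [-0.1103769   0.26327806  0.6505222 ]
scene [185.5 198. ] [ 0.5578 -0.1684  0.117 ]
```

View pics/end.png

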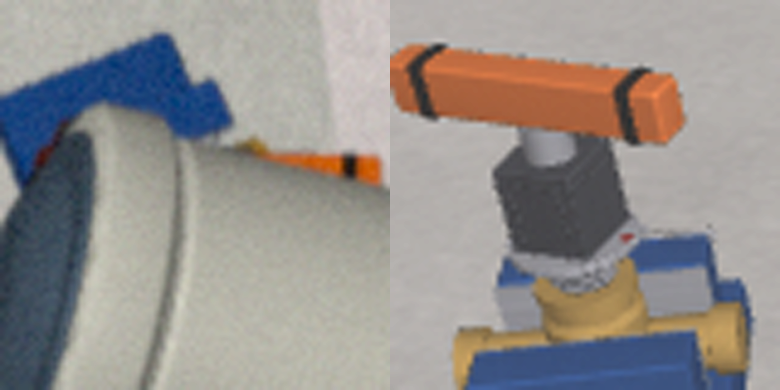

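The scene crop shows the wrench seated and free on the collar, with the dot at (627,238). That is about 270° clockwise from its start, which fits a bottomed tap.

```bash
python3 -c "
from station import r
r.hand_in();print(r.sense()['clock'])"
```

```text
the job is handed in; nothing more can be done
the job is handed in; nothing more can be done
```

The job is done and was handed in at about 61 s of the 72 s allowed; no verdict is reported. The middle wrench is on the tap, and the tap is screwed to its stop.

- **Seating:** The wrench went down with at most 11 N of vertical force, and the dot had not moved.
- **Half turn:** I turned the tool 178°. With play and slack in the grip, I estimate the tap turned 165–172°. The dot was hidden behind the socket, so I did not measure this directly.
- **Back-off:** I did this twice. The first looked close to the limit because reversing took up more slack than I expected. On the second, the dot measured about 27 mm from its start (limit 40.2 mm).
- **Final turn:** I turned forward again, regripped half a turn round, and turned until the torque held at 0.35 N m. I held it there for about 0.5 s. I did not measure the wrench-to-tap force (20–50 N); I inferred it from that torque.
- **Last check:** The wrench was released, upright and down on the collar, and the arm was clear of it. The dot stood about 270° clockwise from its start, which fits a bottomed tap.
- **Disagreement:** The two cameras differed by 1–3 mm on the tap's sideways position. I took a position in between, and the wrench slid on without trouble.

I never moved the arm near the oil bottle or the loose fitting, but I did not measure their positions again at the end.

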